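# Soldering blocks back on their own stands

## Task

The class has left the soldering blocks on the wrong stands. Put each one back, lying flat in the middle of its own stand: the charcoal block on the round turntable, the honeycomb board on the mesh tripod, the firebrick on the square hearth and the melting dish on the ring-shaped crucible stand. They are sooty, so never set one down on the bench top itself: the bare tile is free for putting one aside meanwhile; leave the flux jar standing where it is.

Things in the scene. Friction and masses are not known exactly. Their poses are not given: they have to be found in the camera images.
- charcoal: Charcoal soldering block: matt black rectangular block, 85 (x) x 50 (y) x 30 mm high, bound by two thin iron wires. Loose, 55-100 g. Origin at the centre of its underside, z up. It starts on the hearth or the crucible stand.
- honeycomb: Honeycomb soldering board: thin white ceramic slab, 100 (x) x 62 (y) x 13 mm thick, with a grid of small dark holes. Loose, 80-150 g. Origin at the centre of its underside, z up. It starts on the hearth or the crucible stand.
- firebrick: Piece of soft firebrick: sandy, the largest block, 115 (x) x 62 (y) x 36 mm high. Loose, 120-220 g. Origin at the centre of its underside, z up. It starts on the turntable or the tripod.
- dish: Melting dish: small round open dish of grey fired clay, 60 mm outside diameter, 26 mm high, upright outer wall, wall 7 mm, hollow 16 mm deep. Loose, 65-125 g. Origin at the centre of its underside, z up. It starts on the turntable or the tripod.
- turntable: Soldering turntable, fixed to the bench: round steel plate of 150 mm diameter with a fine groove near its rim, on a dark pedestal. Origin on the bench at its axis; the plate's flat top is 70 mm above the bench. The plate turns lightly about its vertical axis when pushed, which does not matter.
- tripod: Mesh tripod, fixed to the bench: square steel wire mesh, 124 x 124 mm, on a ring with three short legs. Origin on the bench under the middle of the mesh; the flat top of the mesh is 70 mm above the bench.
- hearth: Hearth, fixed to the bench: square pale heatproof board in a grey steel frame on four feet, 142 x 142 mm, no raised rim. Origin on the bench under its middle; its flat top is 40 mm above the bench.
- crucible_stand: Crucible stand, fixed to the bench: dark flat iron ring, 112 mm outside and about 40 mm inside diameter, on three short legs. Origin on the bench under the ring's centre; its flat top is 40 mm above the bench.
- tile: Bare quarry tile, fixed to the bench: square, reddish, 140 x 140 x 10 mm, empty at the start; the free place to put something down. Origin on the bench under its middle; its top is 10 mm above the bench.
- flux_jar: Small glass flux jar with white cap, loose, standing among the stands: 46 mm diameter, 58 mm high, to be left alone. Origin at the centre of its underside. Nothing else standing among the stands is taller than this jar except the stands and blocks themselves.
Mind the look-alikes: they are no part of the job. Several things have the shape of the honeycomb; the one meant has the colours described above.

How it is judged:
At the end, for the whole second after the job is handed in: Each block lies flat and at rest on its own stand, let go, its centre within 14 mm of the stand's centre seen from above, underside within 5 mm of the stand's top height, tilted less than 0.12 rad: charcoal on turntable, honeycomb on tripod, firebrick on hearth, dish on crucible stand (horizontal distance between charcoal and turntable below 0.014 m and z of charcoal in the frame of turntable between 0.065 and 0.075 m and angle between each of charcoal, honeycomb, firebrick, dish's own z axis and vertical below 0.12 rad and linear speed of each of charcoal, honeycomb, firebrick, dish below 0.02 m/s and contact force between each of charcoal, honeycomb, firebrick, dish and the fingers below 0.05 N and horizontal distance between honeycomb and tripod below 0.014 m and z of honeycomb in the frame of tripod between 0.065 and 0.075 m and horizontal distance between firebrick and hearth below 0.014 m and z of firebrick in the frame of hearth between 0.035 and 0.045 m and horizontal distance between dish and crucible_stand below 0.014 m and z of dish in the frame of crucible_stand between 0.035 and 0.045 m); the robot touches nothing.
It fails at once if a block was put or dropped on the bench top (its underside's centre below 6 mm) (height (world z) of any of charcoal, honeycomb, firebrick, dish below 0.006 m).
It fails at once if the flux jar was shifted by more than 20 mm or knocked over (distance of flux_jar from where it was at the start of the episode above 0.02 m or angle between flux_jar's own z axis and vertical above 0.5 rad).
It also fails if it takes over 141 s, if anything falls off the work surface, if the arm or the gripper's body presses on something with over 40 N, if the wrist force passes 120 N, or if a joint passes its speed limit or range.

## Robot

A 6-joint arm with a two-finger parallel gripper is mounted at the origin on the work surface. World frame = base frame: x ahead of the robot, y to its left, z up, the work surface at z = 0. Lengths are in m, angles in rad, forces in N, time in s.
With the tool pointing down it reaches from about 0.25 to 0.775 m from the base axis. Payload 4 kg.
Tool frame: the origin (TCP) lies on the centre line of the jaws, within the pads' length; the fingertips stand 14 mm ahead of it and the grasp point (between the pads) lies 5 mm behind it (robot.tcp_to_tips is the distance from the TCP to the fingertips, in m); z points along the fingers, y is the line along which they close (so a half turn about z gives the same grasp; the last joint's range is limited). The gripper opens to 94 mm and grips with 3 to 60 N. Pads are 16 mm wide; open, the fingers measure 119 mm over their backs; the gripper's body (75 mm by 177 mm) begins 78 mm behind the grasp point.
Start: joints at [-1.358, 0.087, 1.371, -0, 1.684, -0.103], TCP at [0.171, -0.523, 0.22] pointing down, gripper open.
Joint ranges: [-3.1, 3.1], [-0.76, 2.03], [0.27, 2.55], [-1.08, 4.22], [0.17, 2.65], [-2.57, 2.57]. Speed limits (rad/s): [2.79, 2.79, 3.14, 3.14, 3.14, 3.14].

## Interface

Orientations are given as [roll, pitch, yaw] about the fixed x, y, z axes, in that order (R = Rz(yaw) Ry(pitch) Rx(roll)).
In Python, from bench import robot gives the robot as it stands.
- The arm moves only by the tool carry_out, never from a script. Its argument "increments" is a list of rows, each a list of 3 entries, a list of its own where there are three numbers: the closure in counts, from 0 (fully open) to 255 (shut), then the shift along the tool's x, y, z in mm, then the turn about the tool's z in degrees. In form: [[fingers, [dx, dy, dz], twist], ...]. A call has 1 to 8 rows; each row shifts and turns the commanded pose from where the row before left it, along the tool's axes as they then stand; what a row does not reach is not made up. A row lasts 1/10 s, in which the tool goes at most 50 mm and 8.59 degrees, less where a joint would pass 70% of its speed; a pose out of reach is approached as far as the arm can. A call with a gripper value outside its range is refused whole. The fingers move at their own pace and stop on an object; the grip force is fixed at half the most. Time passes only in rows, so rows that do not move let the fingers close. It gives the time, the measured TCP pose, the force, the opening and the grip force at its end, in the units of the state.
- robot.get_obs(): the state, without advancing time (a new reading comes with each control period).
- robot.snapshot(name): name is "scene" or "top" or "wrist"; returns the picture (400x640x3 uint8, blue, green, red); there is no depth.
- robot.get_calibration(name): a dict with "vfov" (degrees; the focal length in pixels is half the picture's height over the tangent of half this angle, whatever the lens; pixels are square), "cx", "cy" (the principal point, pixels), "T" (4x4, takes a point from camera to world coordinates). Camera axes: x right, y down, z forward; pixel columns grow to the right and rows downward; lengths in m; the calibration is good to about 2 mm. A picture is of the moment at which its call begins: read the wrist's pose just before it. get_calibration takes no time and is no camera call; for the wrist camera it gives the pose at the moment of the call.
- robot.close_job(): hands the job in; it is judged then, once.
The state is a dict: "time": time; "joint_positions": joint angles; "qvel": joint speeds; "joint_torque": joint torques, N m; "tool_pos": TCP position; "ee_rot": TCP orientation; "wrist_force": force on the tool from outside, world axes, zero at the start; "wrist_torque": the same for the moment, N m; "width": finger opening in m; "finger_force": force on a finger pad.
Only numpy, scipy, OpenCV 4.12 (cv2) and the standard library are available. Lean on these libraries where they do the work, as an engineer would, in place of code of your own. Each camera call takes 0.05 s, during which the arm holds its last target. There are 200 camera calls.

## Working session

There is one attempt and no reset: what is moved stays moved. The work goes in short steps, Python scripts to look and compute and a tool call to move; the robot and the scene stay as the last step left them, time stands still between calls to the robot, and variables do not carry over. Pictures are saved under pics/ and viewed, at most 14 in all, crops included, and the job is handed in when it is done.

Besides the shell and the picture viewer there is one more tool, called after "Call:" as name(argument=value, ...), one argument or row to a line, values as JSON. carry_out: Moves the arm, as the interface text tells. Its arguments: {"type":"object","properties":{"increments":{"type":"array","items":{"type":"array"}}},"required":["increments"]}

```bash
mkdir -p pics; ls
cat > h.py <<'E'
import numpy as np, cv2
from bench import robot
def snap(n,f):
    c=robot.get_calibration(n); im=robot.snapshot(n); cv2.imwrite('pics/'+f,im); return im,c
def ray(c,u,v,z,shape=(400,640)):
    f=200/np.tan(np.radians(c['vfov'])/2); T=np.array(c['T'])
    d=T[:3,:3]@np.array([(u-c['cx'])/f,(v-c['cy'])/f,1]); o=T[:3,3]
    return (o+d*(z-o[2])/d[2])
E
python3 - <<'E'
from h import *
for n in('scene','top'):
    im,c=snap(n,n+'0.png'); print(n,c)
print(robot.get_obs())
E
```

```text
pics
scene {'vfov': 45.62609856942708, 'cx': 324.8339633783882, 'cy': 196.71010504340697, 'T': array([[ 0.66221694,  0.44921049, -0.59973216,  1.32458371],
       [ 0.74902398, -0.37464829,  0.54644463, -0.64439386],
       [ 0.02078003, -0.81107866, -0.58456787,  0.80240523],
       [ 0.        ,  0.        ,  0.        ,  1.        ]])}
top {'vfov': 45.75028757685263, 'cx': 308.52614934051707, 'cy': 206.7818755799798, 'T': array([[ 0.05773803, -0.9723584 ,  0.22624206,  0.31057212],
       [-0.99832657, -0.05696676,  0.00994202,  0.03306739],
       [ 0.00322107, -0.22643749, -0.97402037,  1.14346869],
       [ 0.        ,  0.        ,  0.        ,  1.        ]])}
{'time': 0.1, 'joint_positions': array([-1.35810189e+00,  8.78844364e-02,  1.37209032e+00, -1.76727199e-05,
        1.68362136e+00, -1.03085318e-01]), 'qvel': array([-0.00055766, -0.00209741, -0.00277842,  0.00041041,  0.00024589,
       -0.00188676]), 'joint_torque': array([ 1.45203943e-03, -3.41254306e+01, -3.03301585e+01,  7.19361892e-02,
        3.04717803e-02, -9.16367867e-05]), 'tool_pos': array([ 0.1707042 , -0.52234174,  0.21842588]), 'ee_rot': array([-3.13959803e+00, -1.88689962e-04,  3.15777597e-01]), 'wrist_force': array([-0.34319495, -0.44111104,  0.10191403]), 'wrist_torque': array([-3.33275957e-02, -3.34733097e-02, -3.55681759e-06]), 'finger_force': 0.0, 'width': 0.09413274298469386}
```

View pics/top0.png

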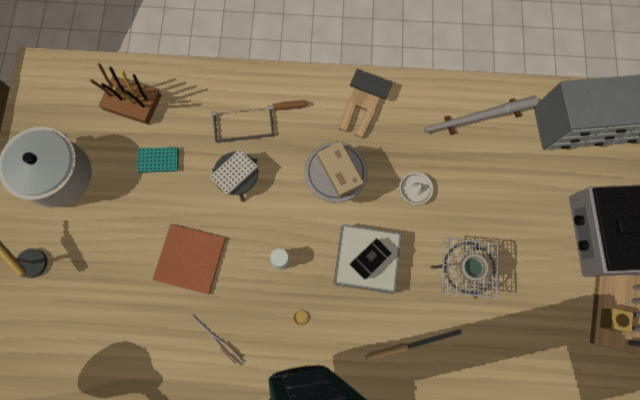

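View pics/scene0.png

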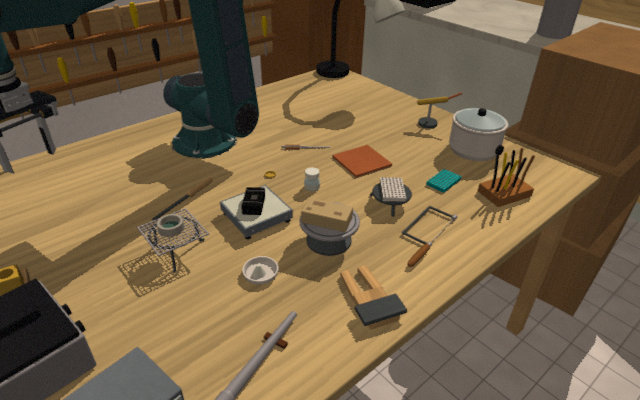

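The top view shows these things:
- **Blocks:** firebrick (340,169) on the turntable, charcoal (371,259) on the hearth, white honeycomb (234,174) on the crucible stand and dish (474,266) on the mesh tripod.
- **Free place and jar:** tile (190,259), jar (279,258).
- **Look-alikes:** teal grid slab (158,160) for the honeycomb, white bowl (416,188) for the dish.

I'll check the choice in a close crop.

Run:
```python
from h import *
im=cv2.imread('pics/top0.png'); cv2.imwrite('pics/crop0.png',cv2.resize(im[135:305,140:540],None,fx=2,fy=2,interpolation=cv2.INTER_CUBIC))
c=robot.get_calibration('top'); hsv=cv2.cvtColor(im,cv2.COLOR_BGR2HSV)
for n,(u,v) in dict(fb=(340,169),wood=(300,200),ch=(371,262),hc=(234,180),dish=(468,272),hearth=(350,240),tt=(318,185),ring=(253,178),tile=(190,259),bowl=(416,188)).items(): print(n,im[v,u],hsv[v,u])
for n,u,v,z in(('fb',340,169,.106),('tt',336,172,.07),('ch',371,259,.07),('he',368,258,.04),('hc',234,174,.053),('dish',474,266,.096),('tri',470,266,.07),('tile',190,259,.01),('jar',279,258,.058),('ring',236,174,.04)): print(n,ray(c,u,v,z).round(3))
```

```text
fb [102 137 156] [ 19  88 156]
wood [103 139 161] [ 19  92 161]
ch [13 16 16] [30 48 16]
hc [141 154 162] [ 19  33 162]
dish [47 56 45] [65 50 56]
hearth [147 165 169] [ 25  33 169]
tt [119 125 132] [ 14  25 132]
ring [60 64 63] [38 16 64]
tile [ 60  87 143] [ 10 148 143]
bowl [155 171 174] [ 25  28 174]
fb [ 0.644 -0.023  0.106]
tt [ 0.648 -0.016  0.07 ]
ch [ 0.447 -0.104  0.07 ]
he [ 0.453 -0.101  0.04 ]
hc [0.634 0.227 0.053]
dish [ 0.441 -0.329  0.096]
tri [ 0.444 -0.329  0.07 ]
tile [0.429 0.32  0.01 ]
jar [0.438 0.105 0.058]
ring [0.638 0.225 0.04 ]
```

View pics/crop0.png

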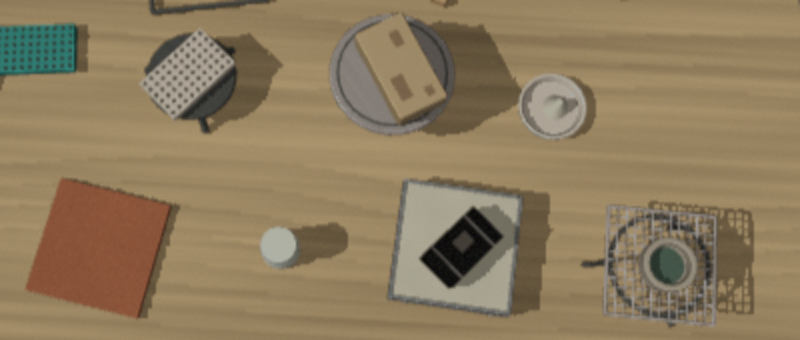

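The crop confirms the white holed slab on the dark ring, the grey dish on the mesh, and the teal slab and white bowl as decoys. The order will be firebrick → tile, charcoal → turntable, firebrick → hearth, dish → tile, honeycomb → tripod, dish → crucible stand.

Call:
carry_out(
  increments=[
    [0, [40, -22, -3], 0],
    [0, [40, -22, -3], 0],
    [0, [40, -22, -3], 0],
    [0, [40, -22, -3], 0],
    [0, [40, -22, -3], 0],
    [0, [40, -22, -3], 0],
    [0, [40, -22, -3], 0],
    [0, [40, -22, -3], 0],
  ],
)

```text
time: 0.9
tool_pos: [0.4211, -0.2544, 0.2432]
ee_rot: [-3.141, 0.0, 0.316]
wrist_force: [-0.1, -0.4, 0.7]
width: 0.0944
finger_force: 0.0
```

Call:
carry_out(
  increments=[
    [0, [40, -22, -3], 0],
    [0, [40, -22, -3], 0],
    [0, [40, -22, -3], 0],
    [0, [40, -22, -3], 0],
    [0, [40, -22, -3], 0],
    [0, [40, -22, -3], 0],
    [0, [0, 0, 0], -8],
    [0, [0, 0, 0], -7],
  ],
)

```text
time: 1.7
tool_pos: [0.6081, -0.0545, 0.2599]
ee_rot: [-3.14, 0.002, 0.586]
wrist_force: [-0.3, 0.3, -0.5]
width: 0.0942
finger_force: 0.0
```

Run:
```python
from h import *
from scipy.spatial.transform import Rotation as R
o=robot.get_obs(); im,c=snap('wrist','w1.png')
print(o['time'],o['tool_pos'],o['ee_rot'],o['joint_positions'].round(2)); print(c['vfov'],c['cx'],c['cy'])
Rt=R.from_euler('xyz',o['ee_rot']).as_matrix(); T=np.array(c['T'])
print((Rt.T@T[:3,:3]).round(3),(Rt.T@(T[:3,3]-o['tool_pos'])).round(4))
```

```text
1.7 [ 0.60805875 -0.05446945  0.2599289 ] [-3.13999717e+00  1.90278628e-03  5.85700381e-01] [-0.18  0.22  1.14 -0.    1.78  0.8 ]
69.59508230283951 317.2264911306874 195.75670213029247
[[ 0.001 -0.961 -0.278]
 [ 1.     0.001  0.001]
 [-0.001 -0.278  0.961]] [ 0.0812 -0.0006 -0.1643]
```

View pics/w1.png

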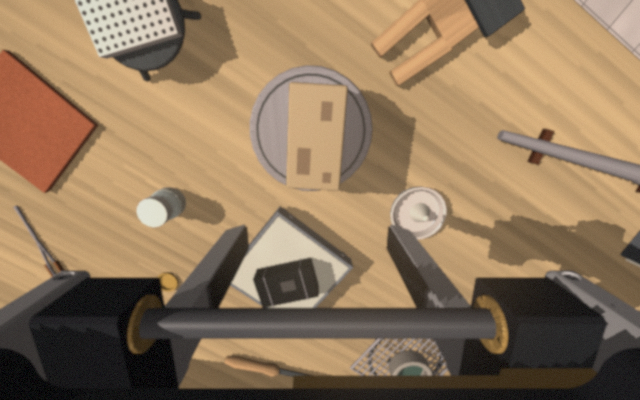

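In this wrist view the firebrick (316,136) stands nearly upright on the turntable (311,128), with the hearth and charcoal at (288,265). I'll measure with masks cast onto the planes.

```bash
cat >> h.py <<'E'
def blob(im,c,box,lo,hi,z,close=3,hull=False):
    """mask by HSV in box -> biggest contour -> plane z -> minAreaRect + enclosing circle (mm)"""
    x0,y0,x1,y1=box; hsv=cv2.cvtColor(im,cv2.COLOR_BGR2HSV); m=np.zeros(im.shape[:2],np.uint8)
    m[y0:y1,x0:x1]=cv2.inRange(hsv,lo,hi)[y0:y1,x0:x1]
    m=cv2.morphologyEx(m,cv2.MORPH_CLOSE,np.ones((close,close))); m=cv2.morphologyEx(m,cv2.MORPH_OPEN,np.ones((3,3)))
    k=max(cv2.findContours(m,0,2)[0],key=cv2.contourArea)[:,0]
    w=(np.array([ray(c,u,v,z)[:2] for u,v in k])*1000).astype(np.float32)
    (cx,cy),(a,b),t=cv2.minAreaRect(w)
    if a<b: a,b,t=b,a,t+90
    cc,r=cv2.minEnclosingCircle(w)
    return f'rect c=({cx:.0f},{cy:.0f}) {a:.0f}x{b:.0f} long axis {((t+90)%180)-90:.0f}deg | circ ({cc[0]:.0f},{cc[1]:.0f}) d={2*r:.0f} | px {k.min(0)}-{k.max(0)}'
E
cat > m1.py <<'E'
from h import *
im=cv2.imread('pics/w1.png'); hs=cv2.cvtColor(im,cv2.COLOR_BGR2HSV)
for p in((316,110),(270,130),(360,130),(325,250),(330,130),(225,220)): print(p,hs[p[1],p[0]])
c=robot.get_calibration('wrist')
print('fb',blob(im,c,(245,65,375,195),(10,65,100),(25,150,255),.106))
print('tt',blob(im,c,(240,60,380,195),(0,0,60),(179,58,200),.07,25))
t=cv2.imread('pics/top0.png'); c=robot.get_calibration('top')
print('top tt',blob(t,c,(300,135,372,205),(0,0,60),(179,50,200),.07,15))
print('top he',blob(t,c,(328,218,406,298),(0,0,80),(179,55,220),.04,25))
print('top ch',blob(t,c,(340,230,400,288),(0,0,0),(179,255,45),.07,3))
print('top hc',blob(t,c,(205,145,262,200),(0,0,95),(179,55,255),.053,3))
print('top tile',blob(t,c,(145,215,235,300),(0,110,60),(14,255,255),.01,3))
print('top jar',blob(t,c,(265,245,292,272),(0,0,120),(179,50,255),.058,3))
print('top dish',blob(t,c,(455,245,494,288),(25,0,30),(110,255,125),.09,3))
E
python3 m1.py
```

```text
(316, 110) [ 17  96 204]
(270, 130) [ 10  32 173]
(360, 130) [ 10  40 116]
(325, 250) [ 16  32 166]
(330, 130) [ 17  99 204]
(225, 220) [ 16 102 188]
fb rect c=(652,-14) 148x136 long axis -56deg | circ (648,-17) d=196 | px [245  65]-[374 194]
tt rect c=(657,-12) 146x134 long axis -54deg | circ (652,-15) d=146 | px [250  66]-[371 182]
top tt rect c=(650,-15) 146x145 long axis 3deg | circ (650,-15) d=149 | px [305 142]-[366 201]
top he rect c=(452,-100) 145x143 long axis -5deg | circ (452,-100) d=197 | px [334 225]-[400 292]
top ch rect c=(449,-103) 85x46 long axis -43deg | circ (449,-102) d=92 | px [351 240]-[389 277]
top hc rect c=(641,230) 102x65 long axis -42deg | circ (640,228) d=113 | px [211 151]-[256 193]
top tile rect c=(431,323) 141x140 long axis 79deg | circ (432,322) d=195 | px [153 224]-[224 293]
top jar rect c=(437,106) 44x39 long axis 3deg | circ (438,105) d=46 | px [270 249]-[287 268]
top dish rect c=(440,-329) 40x38 long axis -1deg | circ (440,-329) d=43 | px [465 258]-[482 276]
```

Run:
```python
from h import *
c=robot.get_calibration('wrist'); p=[ray(c,u,v,.106)[:2]*1000 for u,v in((291,84),(347,86),(340,188),(287,187))]
print(cv2.minAreaRect(np.array(p,np.float32)))
c=robot.get_calibration('top'); p=[ray(c,140+u/2,135+v/2,.106)[:2]*1000 for u,v in((357,36),(402,14),(446,87),(399,115))]
print(np.round(p),cv2.minAreaRect(np.array(p,np.float32)))
```

```text
((650.7503662109375, -23.62456512451172), (110.9173812866211, 60.54701232910156), 31.18460464477539)
[[680.  28.]
 [710. -23.]
 [625. -76.]
 [589. -24.]] ((650.1925048828125, -24.828590393066406), (105.31781005859375, 63.19560623168945), 30.575061798095703)
```

Call:
carry_out(
  increments=[
    [0, [0, 0, 0], 2.6],
    [0, [26, -2, 20], 0],
    [0, [26.5, -2, 30], 0],
    [0, [0, 0, 40], 0],
    [0, [0, 0, 40], 0],
    [0, [0, 0, 25], 0],
    [0, [0, 0, 14], 0],
    [0, [0, 0, 0], 0],
  ],
)

```text
time: 2.55
tool_pos: [0.6489, -0.0261, 0.0895]
ee_rot: [-3.138, 0.004, 0.531]
wrist_force: [-1.2, 0.6, -0.3]
width: 0.094
finger_force: 0.0
```

Call:
carry_out(
  increments=[
    [255, [0, 0, 0], 0],
    [255, [0, 0, 0], 0],
    [255, [0, 0, 0], 0],
    [255, [0, 0, 0], 0],
    [255, [0, 0, 0], 0],
    [255, [0, 0, 0], 0],
    [255, [0, 0, 0], 0],
    [255, [0, 0, 0], 0],
  ],
)

```text
time: 3.35
tool_pos: [0.6511, -0.0257, 0.0938]
ee_rot: [3.141, -0.002, 0.532]
wrist_force: [-1.7, 2.0, 5.1]
width: 0.0618
finger_force: 30.0
```

Call:
carry_out(
  increments=[
    [255, [0, 0, -20], 0],
    [255, [0, 0, -40], 0],
    [255, [-1, -21, -20], 0],
    [255, [-1, -40, 0], 0],
    [255, [-1.5, -45, 0], 0],
    [255, [-1.5, -45, 0], 0],
    [255, [-1.5, -45, 0], 0],
    [255, [-1.5, -45, 0], 0],
  ],
)

```text
time: 4.15
tool_pos: [0.5202, 0.1784, 0.1715]
ee_rot: [3.141, 0.001, 0.532]
wrist_force: [0.5, 1.5, -1.6]
width: 0.0619
finger_force: 30.0
```

Call:
carry_out(
  increments=[
    [255, [-1.5, -45, 0], 0],
    [255, [-1.5, -45, 0], 0],
    [255, [-1, -40, 0], 0],
    [255, [-1, -25, 0], 0],
    [255, [0, -15, 10], 0],
    [255, [0, 0, 30], 0],
    [255, [0, 0, 30], 0],
    [255, [0, 0, 0], 0],
  ],
)

```text
time: 4.95
tool_pos: [0.4277, 0.3189, 0.0961]
ee_rot: [3.141, 0.012, 0.532]
wrist_force: [0.5, 0.4, -1.2]
width: 0.0617
finger_force: 30.0
```

Call:
carry_out(
  increments=[
    [255, [0, 0, 25], 0],
    [255, [0, 0, 20], 0],
    [255, [0, 0, 0], 0],
    [255, [0, 0, 0], 0],
    [255, [0, 0, 0], 0],
  ],
)

```text
time: 5.45
tool_pos: [0.4323, 0.3219, 0.0594]
ee_rot: [3.141, -0.003, 0.532]
wrist_force: [0.1, -0.2, -1.5]
width: 0.0612
finger_force: 30.0
```

Call:
carry_out(
  increments=[
    [255, [0, 0, 16], 0],
    [255, [0, 0, 6], 0],
    [255, [0, 0, 3], 0],
    [255, [0, 0, 0], 0],
    [255, [0, 0, 0], 0],
  ],
)

```text
time: 5.95
tool_pos: [0.4314, 0.3217, 0.0338]
ee_rot: [3.141, -0.001, 0.532]
wrist_force: [-2.1, -1.0, 3.9]
width: 0.0616
finger_force: 30.0
```

Call:
carry_out(
  increments=[
    [0, [0, 0, 0], 0],
    [0, [0, 0, 0], 0],
    [0, [0, 0, 0], 0],
    [0, [0, 0, 0], 0],
    [0, [0, 0, -20], 0],
    [0, [0, 0, -45], 0],
    [0, [0, 0, -45], 0],
    [0, [0, 0, -45], 0],
  ],
)

```text
time: 6.75
tool_pos: [0.4306, 0.3213, 0.1887]
ee_rot: [3.142, 0.001, 0.532]
wrist_force: [0.5, 0.5, -0.2]
width: 0.094
finger_force: 0.0
```

Call:
carry_out(
  increments=[
    [0, [-20, 37.5, -5], 0],
    [0, [-20, 37.5, -5], 0],
    [0, [-20, 37.5, -5], 0],
    [0, [-20, 37.5, -5], 0],
    [0, [-20, 37.5, -5], 0],
    [0, [-20, 37.5, -5], 0],
    [0, [-20, 37.5, -5], 0],
    [0, [-20, 37.5, 0], 0],
  ],
)

```text
time: 7.55
tool_pos: [0.4455, -0.0199, 0.2234]
ee_rot: [3.14, -0.002, 0.532]
wrist_force: [0.9, -0.1, 0.0]
width: 0.0938
finger_force: 0.0
```

Call:
carry_out(
  increments=[
    [0, [-20, 37.5, 0], 0],
    [0, [-20, 37.5, 0], 0],
    [0, [0, 0, 0], 8],
    [0, [0, 0, 0], 8],
    [0, [0, 0, 0], 8],
    [0, [0, 0, 0], 8],
    [0, [0, 0, 0], 8],
    [0, [0, 0, 0], 8],
  ],
)

```text
time: 8.35
tool_pos: [0.4488, -0.1032, 0.2223]
ee_rot: [3.142, 0.0, -0.311]
wrist_force: [0.4, -0.3, -0.6]
width: 0.0937
finger_force: 0.0
```

Call:
carry_out(
  increments=[
    [0, [0, 0, 0], 8],
    [0, [0, 0, 0], 8],
    [0, [0, 0, 0], 8],
    [0, [0, 0, 0], 3.5],
    [0, [0, 0, 0], 0],
    [0, [0, 0, 0], 0],
  ],
)

```text
time: 8.95
tool_pos: [0.4489, -0.1031, 0.2224]
ee_rot: [3.142, -0.0, -0.784]
wrist_force: [0.1, -0.0, 0.1]
width: 0.0939
finger_force: 0.0
```

Run:
```python
from h import *
o=robot.get_obs(); im,c=snap('wrist','w2.png')
print(o['tool_pos'],o['ee_rot'],np.array(c['T'])[:3,3])
for z in(.07,): print('ch',blob(im,c,(200,100,440,305),(0,0,0),(179,255,55),z,5))
```

```text
[ 0.44885873 -0.10307108  0.22240482] [ 3.14157175e+00 -2.71257817e-05 -7.84075727e-01] [ 0.50597974 -0.1598239   0.38671142]
ch rect c=(449,66) 83x23 long axis -72deg | circ (447,65) d=83 | px [207 254]-[239 304]
```

View pics/w2.png

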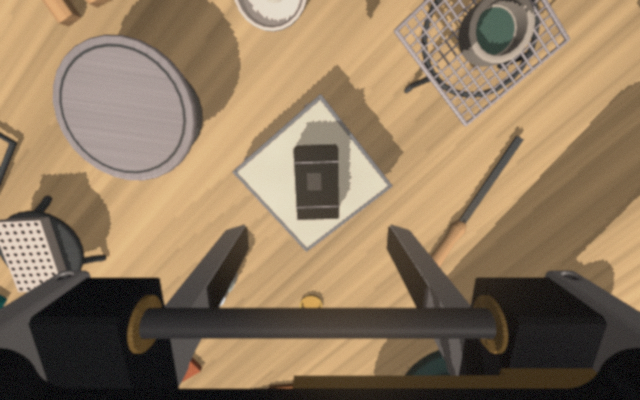

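Charcoal lies upright in view at (317,181) on the hearth (312,173), with the turntable empty at (127,107).

Run:
```python
from h import *
im=cv2.imread('pics/w2.png'); c=robot.get_calibration('wrist')
print('ch',blob(im,c,(285,135,350,228),(0,0,0),(179,255,75),.07,7))
print('he',blob(im,c,(230,92,396,250),(20,0,80),(179,60,255),.04,9))
print('tt',blob(im,c,(45,30,202,185),(0,0,0),(179,50,200),.07,9))
p=[ray(c,u,v,.04)[:2]*1000 for u,v in((320,97),(390,185),(308,249),(235,171))]; print(np.mean(p,0))
p=[ray(c,u,v,.07)[:2]*1000 for u,v in((294,145),(338,145),(340,218),(297,219))]; print(cv2.minAreaRect(np.array(p,np.float32)))
```

```text
ch rect c=(452,-106) 83x46 long axis -43deg | circ (453,-106) d=92 | px [295 145]-[337 217]
he rect c=(456,-102) 138x137 long axis 85deg | circ (455,-102) d=182 | px [239 101]-[385 245]
tt rect c=(650,-17) 146x146 long axis 5deg | circ (648,-19) d=154 | px [53 36]-[200 179]
[ 454.37113656 -101.75555427]
((451.7531433105469, -106.56449127197266), (50.409698486328125, 85.94567108154297), 46.52717208862305)
```

Call:
carry_out(
  increments=[
    [0, [4, 0, 10], -1.5],
    [0, [0, 0, 35], 0],
    [0, [0, 0, 45], 0],
    [0, [0, 0, 40], 0],
    [0, [0, 0, 22], 0],
    [0, [0, 0, 10], 0],
    [255, [0, 0, 0], 0],
    [255, [0, 0, 0], 0],
  ],
)

```text
time: 9.8
tool_pos: [0.4526, -0.1063, 0.0615]
ee_rot: [-3.141, -0.002, -0.759]
wrist_force: [1.0, -0.2, -0.1]
width: 0.0815
finger_force: 0.0
```

Call:
carry_out(
  increments=[
    [255, [0, 0, 0], 0],
    [255, [0, 0, 0], 0],
    [255, [0, 0, 0], 0],
    [255, [0, 0, 0], 0],
    [255, [0, 0, 0], 0],
    [255, [0, 0, 0], 0],
  ],
)

```text
time: 10.4
tool_pos: [0.4521, -0.1061, 0.0611]
ee_rot: [-3.141, -0.001, -0.759]
wrist_force: [-0.8, 0.4, 3.4]
width: 0.05
finger_force: 30.0
```

Call:
carry_out(
  increments=[
    [255, [0, 0, -20], 0],
    [255, [0, 0, -30], 0],
    [255, [0, 0, -10], 0],
    [255, [14, -34, 0], 0],
    [255, [14, -34, 0], 0],
    [255, [14, -34, 0], 0],
    [255, [14, -34, 0], 0],
    [255, [14, -34, 0], 0],
  ],
)

```text
time: 11.2
tool_pos: [0.6203, -0.0301, 0.119]
ee_rot: [3.14, 0.001, -0.759]
wrist_force: [0.3, 0.7, -0.6]
width: 0.05
finger_force: 30.0
```

Call:
carry_out(
  increments=[
    [255, [8, -20, 0], 0],
    [255, [4, -11.5, 0], 0],
    [255, [0, 0, 0], 0],
    [255, [0, 0, 15], 0],
    [255, [0, 0, 10], 0],
    [255, [0, 0, 0], 0],
    [255, [0, 0, 0], 0],
    [255, [0, 0, 0], 0],
  ],
)

```text
time: 12.0
tool_pos: [0.6497, -0.0165, 0.0958]
ee_rot: [-3.142, -0.0, -0.76]
wrist_force: [0.5, -1.0, -0.6]
width: 0.0499
finger_force: 30.0
```

Call:
carry_out(
  increments=[
    [255, [0, 0, 3], 0],
    [255, [0, 0, 2], 0],
    [255, [0, 0, 0], 0],
    [255, [0, 0, 0], 0],
  ],
)

```text
time: 12.4
tool_pos: [0.6502, -0.0164, 0.0912]
ee_rot: [-3.141, -0.001, -0.759]
wrist_force: [-1.6, -0.8, 3.2]
width: 0.0498
finger_force: 30.0
```

Call:
carry_out(
  increments=[
    [0, [0, 0, 0], 0],
    [0, [0, 0, 0], 0],
    [0, [0, 0, 0], 0],
    [0, [0, 0, 0], 0],
    [0, [0, 0, -20], 0],
    [0, [0, 0, -40], 0],
    [0, [0, 0, -40], 0],
    [0, [0, 0, 0], -8.2],
  ],
)

```text
time: 13.2
tool_pos: [0.6531, -0.0166, 0.1988]
ee_rot: [-3.135, -0.012, -0.613]
wrist_force: [-0.0, -0.6, 1.0]
width: 0.0939
finger_force: 0.0
```

Call:
carry_out(
  increments=[
    [0, [0, 0, 0], -8.2],
    [0, [0, 0, 0], -8.2],
    [0, [0, 0, 0], -8.2],
    [0, [0, 0, 0], -8.2],
    [0, [0, 0, 0], -8.2],
    [0, [0, 0, 0], -8.2],
    [0, [0, 0, 0], -8.2],
    [0, [0, 0, 0], -8.4],
  ],
)

```text
time: 14.0
tool_pos: [0.6498, -0.0162, 0.1903]
ee_rot: [-3.141, 0.0, 0.538]
wrist_force: [0.2, -0.2, 0.6]
width: 0.0943
finger_force: 0.0
```

Call:
carry_out(
  increments=[
    [0, [-2, -40, 0], 0],
    [0, [-2, -40, 0], 0],
    [0, [-2, -40, 0], 0],
    [0, [-2, -40, 0], 0],
    [0, [-2, -40, 0], 0],
    [0, [-2, -40, 0], 0],
    [0, [-2, -40, 0], 0],
    [0, [-2, -40, 0], 0],
  ],
)

```text
time: 14.8
tool_pos: [0.4726, 0.2526, 0.1905]
ee_rot: [3.142, -0.0, 0.532]
wrist_force: [0.4, 0.6, 0.5]
width: 0.094
finger_force: 0.0
```

Call:
carry_out(
  increments=[
    [0, [-1, -40, 0], 0],
    [0, [0, -30, 0], 0],
    [0, [0, -12.5, 20], 0],
    [0, [0, 0, 40], 0],
    [0, [0, 0, 30], 0],
    [0, [0, 0, 0], 0],
    [0, [0, 0, 0], 0],
    [0, [0, 0, 0], 0],
  ],
)

```text
time: 15.6
tool_pos: [0.4324, 0.3226, 0.1028]
ee_rot: [3.142, -0.004, 0.532]
wrist_force: [0.3, -0.3, 0.6]
width: 0.0939
finger_force: 0.0
```

Run:
```python
from h import *
t,c=snap('top','top1.png')
print('tt',blob(t,c,(300,135,372,205),(0,0,60),(179,50,200),.07,15))
print('ch',blob(t,c,(310,145,364,200),(0,0,0),(179,255,50),.10,3))
print('he',blob(t,c,(328,218,406,298),(0,0,80),(179,55,220),.04,9))
```

```text
tt rect c=(650,-15) 146x145 long axis 3deg | circ (650,-15) d=149 | px [305 142]-[366 201]
ch rect c=(643,-15) 87x51 long axis -43deg | circ (643,-15) d=95 | px [317 152]-[355 189]
he rect c=(452,-100) 144x142 long axis -5deg | circ (452,-100) d=197 | px [334 225]-[400 292]
```

Call:
carry_out(
  increments=[
    [0, [0, 0, 30], 0],
    [0, [0, 0, 28], 0],
    [0, [0, 0, 10], 0],
    [0, [0, 0, 0], 0],
    [255, [0, 0, 0], 0],
    [255, [0, 0, 0], 0],
    [255, [0, 0, 0], 0],
    [255, [0, 0, 0], 0],
  ],
)

```text
time: 16.45
tool_pos: [0.4316, 0.3223, 0.0335]
ee_rot: [3.142, -0.002, 0.532]
wrist_force: [0.2, -0.3, -0.6]
width: 0.0654
finger_force: 0.0
```

Call:
carry_out(
  increments=[
    [255, [0, 0, 0], 0],
    [255, [0, 0, 0], 0],
    [255, [0, 0, 0], 0],
    [255, [0, 0, 0], 0],
  ],
)

```text
time: 16.85
tool_pos: [0.4315, 0.3221, 0.0333]
ee_rot: [3.141, -0.001, 0.532]
wrist_force: [-0.7, -0.4, 5.3]
width: 0.0618
finger_force: 30.0
```

Call:
carry_out(
  increments=[
    [255, [0, 0, -20], 0],
    [255, [0, 0, -40], 0],
    [255, [0, 0, -40], 0],
    [255, [0, 0, -20], 0],
    [255, [-20, 38, 0], 0],
    [255, [-20, 38, 0], 0],
    [255, [-20, 38, 0], 0],
    [255, [-20, 38, 0], 0],
  ],
)

```text
time: 17.65
tool_pos: [0.4383, 0.1489, 0.1513]
ee_rot: [-3.141, 0.002, 0.533]
wrist_force: [0.1, -0.1, -1.6]
width: 0.062
finger_force: 30.0
```

Call:
carry_out(
  increments=[
    [255, [-20, 38, 0], 0],
    [255, [-20, 38, 0], 0],
    [255, [-20, 38, 0], 0],
    [255, [-20, 38, 0], 0],
    [255, [-20, 40, 0], 0],
    [255, [-10, 20, 0], 0],
    [255, [-6, 11, 0], 0],
    [255, [0, 0, 0], 0],
  ],
)

```text
time: 18.45
tool_pos: [0.4519, -0.1014, 0.1515]
ee_rot: [-3.14, 0.001, 0.53]
wrist_force: [-0.2, 0.9, -1.5]
width: 0.0617
finger_force: 30.0
```

Call:
carry_out(
  increments=[
    [255, [0, 0, 20], 0],
    [255, [0, 0, 35], 0],
    [255, [0, 0, 20], 0],
    [255, [0, 0, 10], 0],
    [255, [0, 0, 0], 0],
    [255, [0, 0, 0], 0],
    [255, [0, 0, 0], 0],
  ],
)

```text
time: 19.15
tool_pos: [0.4536, -0.1007, 0.0691]
ee_rot: [3.139, -0.002, 0.533]
wrist_force: [0.2, -0.2, -1.2]
width: 0.0618
finger_force: 30.0
```

Call:
carry_out(
  increments=[
    [255, [0, 0, 3], 0],
    [255, [0, 0, 3], 0],
    [255, [0, 0, 0], 0],
    [255, [0, 0, 0], 0],
  ],
)

```text
time: 19.55
tool_pos: [0.4533, -0.101, 0.0632]
ee_rot: [3.14, -0.002, 0.532]
wrist_force: [-0.9, 1.1, 5.7]
width: 0.0618
finger_force: 30.0
```

Call:
carry_out(
  increments=[
    [0, [0, 0, 0], 0],
    [0, [0, 0, 0], 0],
    [0, [0, 0, 0], 0],
    [0, [0, 0, 0], 0],
    [0, [0, 0, -20], 0],
    [0, [0, 0, -45], 0],
    [0, [0, 0, -45], 0],
    [0, [0, 0, -45], 0],
  ],
)

```text
time: 20.35
tool_pos: [0.452, -0.1005, 0.2177]
ee_rot: [-3.141, 0.001, 0.532]
wrist_force: [0.4, 0.1, -0.4]
width: 0.0938
finger_force: 0.0
```

Call:
carry_out(
  increments=[
    [0, [-25, 38, -10], 0],
    [0, [-25, 38, 0], 0],
    [0, [-25, 38, 0], 0],
    [0, [-25, 38, 0], 0],
    [0, [-27, 38, 0], 0],
    [0, [0, 0, 0], 0],
    [0, [0, 0, 0], 0],
    [0, [0, 0, 0], 0],
  ],
)

```text
time: 21.15
tool_pos: [0.4395, -0.3278, 0.2264]
ee_rot: [-3.141, -0.0, 0.533]
wrist_force: [0.1, -0.3, -0.0]
width: 0.0942
finger_force: 0.0
```

Run:
```python
from h import *
o=robot.get_obs(); im,c=snap('wrist','w3.png'); np.save('c3.npy',c,allow_pickle=True)
print(o['tool_pos'],o['ee_rot'])
```

```text
[ 0.43952578 -0.32776653  0.22638941] [-3.14090976e+00 -3.31103712e-04  5.33110670e-01]
```

View pics/w3.png

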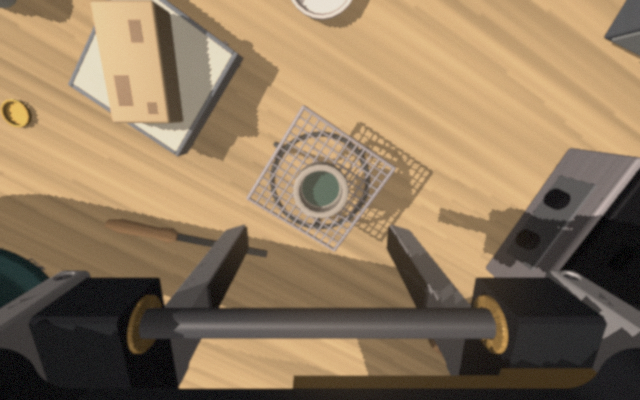

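The dish rim spans (293–347, 162–217) on the mesh, whose corners are (306,106), (394,171), (336,248) and (249,197). The firebrick sits on the hearth.

Run:
```python
from h import *
c=np.load('c3.npy',allow_pickle=True).item()
P=lambda pts,z:np.array([ray(c,u,v,z)[:2]*1000 for u,v in pts])
d=P(((293,189),(347,189),(320,162),(320,217)),.096); print(d.round(),d.mean(0))
m=P(((306,106),(394,171),(336,248),(249,197)),.07); print(m.round(),m.mean(0),[np.linalg.norm(m[i]-m[i-1]) for i in range(4)])
c=robot.get_calibration('top'); m=P([(140+u/2,135+v/2) for u,v in((607,206),(716,207),(715,325),(604,316))],.07); print(m.round(),m.mean(0))
```

```text
[[ 429. -304.]
 [ 458. -353.]
 [ 469. -314.]
 [ 417. -344.]] [ 443.20460774 -328.66128734]
[[ 509. -273.]
 [ 499. -393.]
 [ 384. -387.]
 [ 388. -266.]] [ 444.83507449 -329.73374784] [np.float64(121.28722618088773), np.float64(121.28278467457767), np.float64(115.119523196525), np.float64(121.18065325655422)]
[[ 505. -269.]
 [ 511. -394.]
 [ 377. -388.]
 [ 380. -265.]] [ 443.20775285 -329.04892492]
```

Call:
carry_out(
  increments=[
    [0, [2.5, 2.5, 20], 0],
    [0, [0, 0, 40], 0],
    [0, [0, 0, 40], 0],
    [0, [0, 0, 26], 0],
    [0, [0, 0, 10], 0],
    [0, [0, 0, 0], 0],
    [255, [0, 0, 0], 0],
    [255, [0, 0, 0], 0],
  ],
)

```text
time: 22.0
tool_pos: [0.4441, -0.3305, 0.093]
ee_rot: [3.137, -0.001, 0.533]
wrist_force: [-0.3, -2.7, -0.3]
width: 0.081
finger_force: 0.0
```

Call:
carry_out(
  increments=[
    [255, [0, 0, 0], 0],
    [255, [0, 0, 0], 0],
    [255, [0, 0, 0], 0],
    [255, [0, 0, 0], 0],
    [255, [0, 0, 0], 0],
    [255, [0, 0, 0], 0],
  ],
)

```text
time: 22.6
tool_pos: [0.4431, -0.33, 0.0913]
ee_rot: [3.14, -0.0, 0.532]
wrist_force: [-0.1, 1.3, 6.1]
width: 0.0598
finger_force: 30.0
```

Call:
carry_out(
  increments=[
    [255, [0, 0, -20], 0],
    [255, [0, 0, -30], 0],
    [255, [0, 0, -10], 0],
    [255, [15, -27, 0], 0],
    [255, [23, -41, 0], 0],
    [255, [23, -41, 0], 0],
    [255, [23, -41, 0], 0],
    [255, [23, -41, 0], 0],
  ],
)

```text
time: 23.4
tool_pos: [0.4372, -0.109, 0.1492]
ee_rot: [-3.14, 0.001, 0.531]
wrist_force: [1.1, 0.3, -0.8]
width: 0.0596
finger_force: 30.0
```

Call:
carry_out(
  increments=[
    [255, [23, -41, 0], 0],
    [255, [23, -41, 0], 0],
    [255, [23, -41, 0], 0],
    [255, [23, -41, 0], 0],
    [255, [23, -41, 0], 0],
    [255, [23, -41, 0], 0],
    [255, [23, -41, 0], 0],
    [255, [23, -41, 0], 0],
  ],
)

```text
time: 24.2
tool_pos: [0.4293, 0.2669, 0.1492]
ee_rot: [3.141, 0.001, 0.533]
wrist_force: [0.6, 0.3, -0.9]
width: 0.0597
finger_force: 30.0
```

Call:
carry_out(
  increments=[
    [255, [18, -31, 0], 0],
    [255, [11, -18, 0], 0],
    [255, [0, 0, 0], 0],
    [255, [0, 0, 40], 0],
    [255, [0, 0, 40], 0],
    [255, [0, 0, 25], 0],
    [255, [0, 0, 0], 0],
    [255, [0, 0, 0], 0],
  ],
)

```text
time: 25.0
tool_pos: [0.4303, 0.3211, 0.0452]
ee_rot: [3.141, 0.001, 0.531]
wrist_force: [-0.3, 0.2, -0.3]
width: 0.0599
finger_force: 30.0
```

Call:
carry_out(
  increments=[
    [255, [0, 0, 8], 0],
    [255, [0, 0, 4], 0],
    [255, [0, 0, 2], 0],
    [255, [0, 0, 0], 0],
    [255, [0, 0, 0], 0],
  ],
)

```text
time: 25.5
tool_pos: [0.4305, 0.3223, 0.0318]
ee_rot: [3.141, -0.001, 0.532]
wrist_force: [0.7, -0.0, -0.8]
width: 0.0597
finger_force: 30.0
```

Call:
carry_out(
  increments=[
    [0, [0, 0, 0], 0],
    [0, [0, 0, 0], 0],
    [0, [0, 0, 0], 0],
    [0, [0, 0, 0], 0],
    [0, [0, 0, -20], 0],
    [0, [0, 0, -45], 0],
    [0, [0, 0, -45], 0],
    [0, [0, 0, -45], 0],
  ],
)

```text
time: 26.3
tool_pos: [0.43, 0.3219, 0.188]
ee_rot: [3.142, 0.0, 0.532]
wrist_force: [0.9, 0.5, -0.4]
width: 0.0936
finger_force: 0.0
```

Call:
carry_out(
  increments=[
    [0, [27, 37, -15], 0],
    [0, [27, 37, -10], 0],
    [0, [27, 37, 0], 0],
    [0, [27, 37, 0], 0],
    [0, [27, 37, 0], 0],
    [0, [0, 0, 0], -8.3],
    [0, [0, 0, 0], -8.3],
    [0, [0, 0, 0], -8.3],
  ],
)

```text
time: 27.1
tool_pos: [0.641, 0.2307, 0.2106]
ee_rot: [-3.141, 0.001, 0.972]
wrist_force: [-0.2, -1.5, -0.9]
width: 0.0939
finger_force: 0.0
```

Call:
carry_out(
  increments=[
    [0, [0, 0, 0], -8.3],
    [0, [0, 0, 0], -8.3],
    [0, [0, 0, 0], -8.3],
    [0, [0, 0, 0], -8.3],
    [0, [0, 0, 0], -8.3],
    [0, [0, 0, 0], -8.3],
    [0, [0, 0, 0], -8.3],
    [0, [0, 0, 0], -8.3],
  ],
)

```text
time: 27.9
tool_pos: [0.6405, 0.2312, 0.2113]
ee_rot: [-3.141, 0.0, 2.132]
wrist_force: [0.0, -0.3, 0.6]
width: 0.094
finger_force: 0.0
```

Call:
carry_out(
  increments=[
    [0, [0, 0, 0], -8.2],
    [0, [0, 0, 0], -6],
    [0, [0, 0, 0], 0],
    [0, [0, 0, 0], 0],
  ],
)

```text
time: 28.3
tool_pos: [0.6405, 0.2312, 0.2113]
ee_rot: [-3.141, 0.0, 2.371]
wrist_force: [-0.5, 0.8, 0.4]
width: 0.0939
finger_force: 0.0
```

Run:
```python
from h import *
o=robot.get_obs(); im,c=snap('wrist','w4.png'); np.save('c4.npy',c,allow_pickle=True)
print(o['time'],o['tool_pos'],o['ee_rot'])
```

```text
28.3 [0.64050225 0.23122163 0.21133712] [-3.14137468e+00  1.01237917e-05  2.37132662e+00]
```

View pics/w4.png

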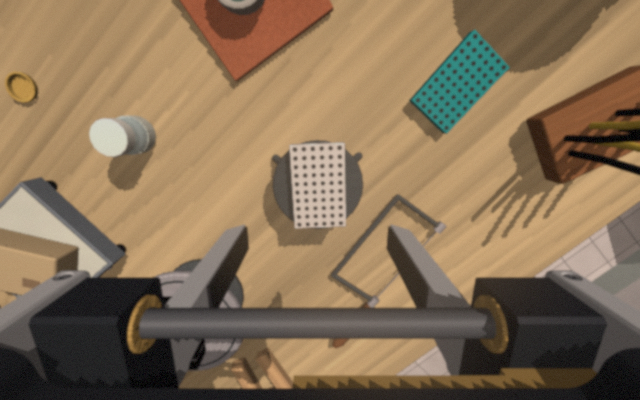

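The white honeycomb has corners (291,143), (344,143), (347,227) and (295,229). The ring spans columns 274–362 with its centre near (318,184), the dish is on the tile, and the teal decoy is well away.

Run:
```python
from h import *
c=np.load('c4.npy',allow_pickle=True).item(); im=cv2.imread('pics/w4.png')
P=lambda pts,z:np.array([ray(c,u,v,z)[:2]*1000 for u,v in pts],np.float32)
print(cv2.minAreaRect(P(((291,143),(344,143),(347,227),(295,229)),.053)))
r=P(((274,183),(362,183),(318,140)),.04); print(r,r[:2].mean(0))
print(blob(im,c,(285,135,352,235),(0,0,120),(179,50,255),.053,7))
```

```text
((643.1412963867188, 232.2117462158203), (62.798919677734375, 102.72831726074219), 48.30222702026367)
[[604.44775 194.19344]
 [677.84717 270.00653]
 [604.60596 267.4378 ]] [641.14746 232.09998]
rect c=(642,232) 102x63 long axis -42deg | circ (642,231) d=114 | px [289 142]-[346 227]
```

Call:
carry_out(
  increments=[
    [0, [-1, 2, 20], -2.2],
    [0, [0, 0, 40], 0],
    [0, [0, 0, 40], 0],
    [0, [0, 0, 30], 0],
    [0, [0, 0, 14], 0],
    [0, [0, 0, 6], 0],
    [0, [0, 0, 0], 0],
    [0, [0, 0, 0], 0],
  ],
)

```text
time: 29.15
tool_pos: [0.644, 0.2324, 0.0639]
ee_rot: [3.138, 0.002, 2.412]
wrist_force: [0.7, 0.5, 0.4]
width: 0.0939
finger_force: 0.0
```

Call:
carry_out(
  increments=[
    [0, [0, 0, 5], 0],
    [0, [0, 0, 0], 0],
    [255, [0, 0, 0], 0],
    [255, [0, 0, 0], 0],
    [255, [0, 0, 0], 0],
    [255, [0, 0, 0], 0],
    [255, [0, 0, 0], 0],
    [255, [0, 0, 0], 0],
  ],
)

```text
time: 29.95
tool_pos: [0.6426, 0.2319, 0.0565]
ee_rot: [-3.141, 0.0, 2.412]
wrist_force: [-0.1, 0.1, 0.1]
width: 0.0617
finger_force: 30.0
```

Call:
carry_out(
  increments=[
    [255, [0, 0, 0], 0],
    [255, [0, 0, 0], 0],
  ],
)

```text
time: 30.15
tool_pos: [0.6426, 0.2319, 0.0565]
ee_rot: [-3.141, 0.0, 2.412]
wrist_force: [-0.2, -1.2, 0.3]
width: 0.0616
finger_force: 30.0
```

Call:
carry_out(
  increments=[
    [255, [0, 0, -15], 0],
    [255, [0, 0, -40], 0],
    [255, [0, 0, -40], 0],
    [255, [0, 0, -15], 0],
    [255, [-10, -25, 0], 0],
    [255, [-17.5, -42, 0], 0],
    [255, [-17.5, -42, 0], 0],
    [255, [-17.5, -42, 0], 0],
  ],
)

```text
time: 30.95
tool_pos: [0.5875, 0.0766, 0.1658]
ee_rot: [-3.141, -0.0, 2.413]
wrist_force: [-0.2, -0.7, 0.0]
width: 0.0615
finger_force: 30.0
```

Call:
carry_out(
  increments=[
    [255, [-17.5, -42, 0], 0],
    [255, [-17.5, -42, 0], 0],
    [255, [-17.5, -42, 0], 0],
    [255, [-17.5, -42, 0], 0],
    [255, [-17.5, -42, 0], 0],
    [255, [-17.5, -42, 0], 0],
    [255, [-17.5, -42, 0], 0],
    [255, [-17.5, -42, 0], 0],
  ],
)

```text
time: 31.75
tool_pos: [0.4678, -0.2674, 0.1661]
ee_rot: [3.141, -0.0, 2.412]
wrist_force: [0.1, -0.8, -0.2]
width: 0.0611
finger_force: 30.0
```

Call:
carry_out(
  increments=[
    [255, [-17, -42, 0], 0],
    [255, [-8, -21, 0], 0],
    [255, [0, 0, 0], 0],
    [255, [0, 0, 25], 0],
    [255, [0, 0, 30], 0],
    [255, [0, 0, 15], 0],
    [255, [0, 0, 0], 0],
    [255, [0, 0, 0], 0],
  ],
)

```text
time: 32.55
tool_pos: [0.4461, -0.3292, 0.097]
ee_rot: [3.141, 0.0, 2.413]
wrist_force: [-0.5, 0.4, -0.9]
width: 0.0619
finger_force: 30.0
```

Call:
carry_out(
  increments=[
    [255, [0, 0, 6], 0],
    [255, [0, 0, 3], 0],
    [255, [0, 0, 1.5], 0],
    [255, [0, 0, 0], 0],
    [255, [0, 0, 0], 0],
  ],
)

```text
time: 33.05
tool_pos: [0.4458, -0.3298, 0.0865]
ee_rot: [3.142, 0.001, 2.412]
wrist_force: [-0.2, 0.4, 0.0]
width: 0.0615
finger_force: 30.0
```

Call:
carry_out(
  increments=[
    [0, [0, 0, 0], 0],
    [0, [0, 0, 0], 0],
    [0, [0, 0, 0], 0],
    [0, [0, 0, 0], 0],
    [0, [0, 0, 0], 0],
    [0, [0, 0, -20], 0],
    [0, [0, 0, -40], 0],
    [0, [0, 0, -40], 0],
  ],
)

```text
time: 33.85
tool_pos: [0.445, -0.3291, 0.186]
ee_rot: [-3.142, -0.003, 2.412]
wrist_force: [0.2, -0.1, 0.0]
width: 0.0944
finger_force: 0.0
```

Call:
carry_out(
  increments=[
    [0, [15, 16, 0], 0],
    [0, [32, 34, 0], 0],
    [0, [32, 34, 0], 0],
    [0, [32, 34, 0], 0],
    [0, [32, 34, 0], 0],
    [0, [32, 34, 0], 0],
    [0, [32, 34, 0], 0],
    [0, [32, 34, 0], 0],
  ],
)

```text
time: 34.65
tool_pos: [0.4363, 0.0207, 0.1862]
ee_rot: [3.141, 0.001, 2.412]
wrist_force: [0.4, -0.4, -0.2]
width: 0.0942
finger_force: 0.0
```

Call:
carry_out(
  increments=[
    [0, [32, 34, 0], 0],
    [0, [32, 34, 0], 0],
    [0, [32, 34, 0], 0],
    [0, [32, 34, 0], 0],
    [0, [32, 34, 0], 0],
    [0, [32, 34, 0], 0],
    [0, [15, 18, 0], 0],
    [0, [0, 0, 0], 0],
  ],
)

```text
time: 35.45
tool_pos: [0.4298, 0.3251, 0.1854]
ee_rot: [-3.141, -0.001, 2.416]
wrist_force: [0.3, 0.2, 1.2]
width: 0.0939
finger_force: 0.0
```

Run:
```python
from h import *
o=robot.get_obs(); im,c=snap('wrist','w5.png'); print(o['time'],o['tool_pos'],o['ee_rot'])
t,c=snap('top','top2.png')
print('ch',blob(t,c,(310,145,364,200),(0,0,0),(179,255,50),.10,3))
print('ring',blob(t,c,(205,145,264,200),(0,0,0),(179,60,100),.04,15))
cv2.imwrite('pics/crop2.png',cv2.resize(t[135:305,140:540],None,fx=2,fy=2,interpolation=cv2.INTER_CUBIC))
```

```text
35.45 [0.42978512 0.32514164 0.18543654] [-3.14131987e+00 -6.57431505e-04  2.41634637e+00]
ch rect c=(643,-15) 87x51 long axis -43deg | circ (643,-15) d=95 | px [317 152]-[355 189]
ring rect c=(642,227) 107x106 long axis 68deg | circ (635,223) d=123 | px [213 152]-[257 199]
```

View pics/crop2.png

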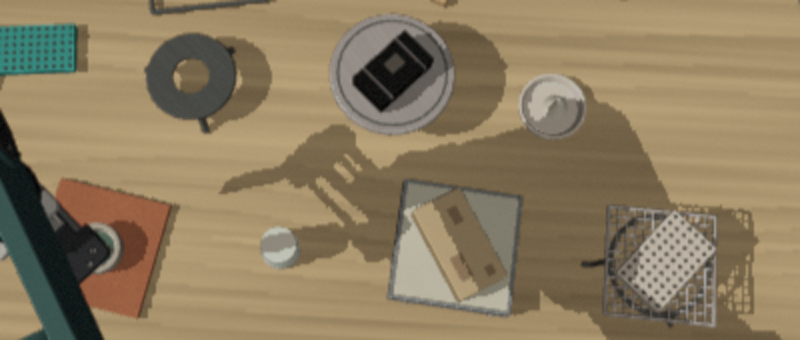

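Charcoal, firebrick and honeycomb all lie on their own stands, the ring stand is empty with its hole at crop (191,75), and the dish is on the tile under the gripper. I'll check the offsets in numbers.

Run:
```python
from h import *
c=robot.get_calibration('top'); t=cv2.imread('pics/top2.png')
print('hc',blob(t,c,(445,235,502,295),(0,0,100),(179,45,255),.083,3))
P=lambda pts,z:np.array([ray(c,139.75+u/2,134.75+v/2,z)[:2]*1000 for u,v in pts],np.float32)
print('hc',cv2.minAreaRect(P(((675,211),(716,249),(664,309),(617,272)),.083)))
print('fb',cv2.minAreaRect(P(((411,205),(455,188),(507,281),(459,301)),.076)))
print('mesh',P(((607,206),(716,210),(714,325),(604,316)),.07).mean(0))
print('ring',P(((147,77),(237,77),(191,33),(191,119)),.04),P(((174,75),(209,75),(191,59),(191,92)),.04).mean(0))
```

```text
hc rect c=(443,-338) 114x103 long axis -23deg | circ (448,-332) d=120 | px [449 239]-[497 290]
hc ((444.2117919921875, -331.97021484375), (63.56678009033203, 98.26675415039062), 47.99971389770508)
fb ((452.40478515625, -99.04956817626953), (123.21017456054688, 58.61155700683594), 28.810762405395508)
mesh [ 442.85272 -328.188  ]
ring [[636.80524 280.11227]
 [643.22034 171.07004]
 [696.12    232.03656]
 [587.4528  221.92957]] [642.2126  226.71733]
```

Call:
carry_out(
  increments=[
    [0, [0, 0, 20], 0],
    [0, [0, 0, 40], 0],
    [0, [0, 0, 40], 0],
    [0, [0, 0, 30], 0],
    [0, [0, 0, 15], 0],
    [0, [0, 0, 0], 0],
    [0, [0, 0, 0], 0],
    [0, [0, 0, 0], 0],
  ],
)

```text
time: 36.35
tool_pos: [0.4318, 0.3224, 0.0429]
ee_rot: [3.138, 0.001, 2.411]
wrist_force: [0.2, -0.0, 0.5]
width: 0.0943
finger_force: 0.0
```

Call:
carry_out(
  increments=[
    [0, [0, 0, 9], 0],
    [0, [0, 0, 0], 0],
    [255, [0, 0, 0], 0],
    [255, [0, 0, 0], 0],
    [255, [0, 0, 0], 0],
    [255, [0, 0, 0], 0],
    [255, [0, 0, 0], 0],
    [255, [0, 0, 0], 0],
  ],
)

```text
time: 37.15
tool_pos: [0.4303, 0.3224, 0.032]
ee_rot: [-3.141, 0.0, 2.412]
wrist_force: [-0.7, -1.0, 0.1]
width: 0.06
finger_force: 30.0
```

Call:
carry_out(
  increments=[
    [255, [0, 0, 0], 0],
    [255, [0, 0, 0], 0],
  ],
)

```text
time: 37.35
tool_pos: [0.4303, 0.3224, 0.032]
ee_rot: [-3.141, 0.0, 2.412]
wrist_force: [-0.8, -1.6, 2.4]
width: 0.0595
finger_force: 30.0
```

Call:
carry_out(
  increments=[
    [255, [0, 0, -20], 0],
    [255, [0, 0, -40], 0],
    [255, [0, 0, -20], 0],
    [255, [-20, 6.5, 0], 0],
    [255, [-40, 13, 0], 0],
    [255, [-40, 13, 0], 0],
    [255, [-40, 13, 0], 0],
    [255, [-40, 13, 0], 0],
  ],
)

```text
time: 38.15
tool_pos: [0.6049, 0.2454, 0.1114]
ee_rot: [-3.142, -0.0, 2.412]
wrist_force: [0.2, 0.7, -0.3]
width: 0.0597
finger_force: 30.0
```

Call:
carry_out(
  increments=[
    [255, [-25, 8, 0], 0],
    [255, [-15, 5, 0], 0],
    [255, [0, 0, 0], 0],
    [255, [0, 0, 25], 0],
    [255, [0, 0, 20], 0],
    [255, [0, 0, 0], 0],
    [255, [0, 0, 0], 0],
    [255, [0, 0, 0], 0],
  ],
)

```text
time: 38.95
tool_pos: [0.6423, 0.2297, 0.0685]
ee_rot: [3.14, 0.001, 2.413]
wrist_force: [0.6, -0.9, -1.5]
width: 0.0597
finger_force: 30.0
```

Next: lower the last 7 mm, let go, then rise and clear away for a check.

Call:
carry_out(
  increments=[
    [255, [0, 0, 4], 0],
    [255, [0, 0, 2], 0],
    [255, [0, 0, 1], 0],
    [255, [0, 0, 0], 0],
    [255, [0, 0, 0], 0],
  ],
)

```text
time: 39.45
tool_pos: [0.6425, 0.2293, 0.0618]
ee_rot: [3.14, 0.001, 2.412]
wrist_force: [-1.5, 0.5, 5.9]
width: 0.0595
finger_force: 30.0
```

Call:
carry_out(
  increments=[
    [0, [0, 0, 0], 0],
    [0, [0, 0, 0], 0],
    [0, [0, 0, 0], 0],
    [0, [0, 0, 0], 0],
    [0, [0, 0, 0], 0],
    [0, [0, 0, -20], 0],
    [0, [0, 0, -45], 0],
    [0, [0, 0, -45], 0],
  ],
)

```text
time: 40.25
tool_pos: [0.6412, 0.2288, 0.1693]
ee_rot: [-3.138, -0.002, 2.412]
wrist_force: [0.9, 0.3, 0.7]
width: 0.0941
finger_force: 0.0
```

Call:
carry_out(
  increments=[
    [0, [0, 0, -40], 0],
    [0, [40, -10, 0], 0],
    [0, [40, -10, 0], 0],
    [0, [40, -10, 0], 0],
    [0, [40, -10, 0], 0],
    [0, [40, -10, 0], 0],
    [0, [0, 0, 0], 0],
    [0, [0, 0, 0], 0],
  ],
)

```text
time: 41.05
tool_pos: [0.4593, 0.3256, 0.2103]
ee_rot: [3.141, 0.001, 2.414]
wrist_force: [0.6, -0.2, 0.5]
width: 0.0942
finger_force: 0.0
```

Run:
```python
from h import *
t,c=snap('top','top3.png')
cv2.imwrite('pics/crop3.png',cv2.resize(t[135:305,140:540],None,fx=2,fy=2,interpolation=cv2.INTER_CUBIC))
print('jar',blob(t,c,(265,245,292,272),(0,0,120),(179,50,255),.058,3))
```

```text
jar rect c=(437,106) 44x39 long axis 3deg | circ (437,105) d=48 | px [270 249]-[287 268]
```

View pics/crop3.png

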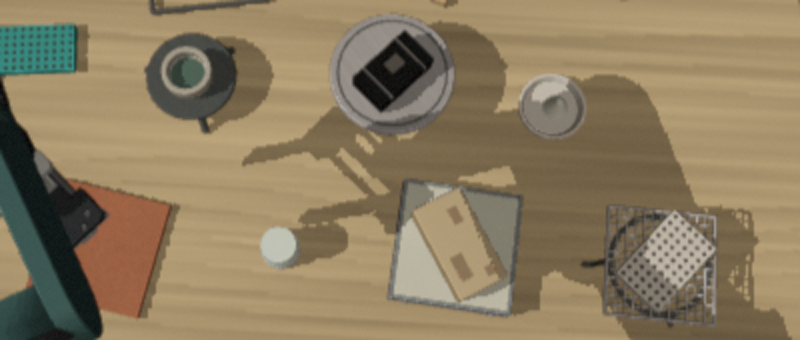

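Each block sits on its own stand: dish (187,72) on the ring, charcoal (393,71) on the turntable, firebrick (458,243) on the hearth, honeycomb (667,260) on the mesh. The offsets I measured or estimated are all within about 7 mm. The jar hasn't moved and the arm is clear.

```bash
python3 -c "
from h import *
print(robot.close_job())"
```

```text
the job is handed in; nothing more can be done
None
```

The job is handed in at about 41 s: all four blocks lie on their own stands, at most about 7 mm off centre by camera, and the flux jar hasn't moved; the hand-in call returned no verdict.

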